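# Feel for the bare well in the dry bath and seat the tall vial

## Task

Two of the three wide wells of the dry bath still have a riser disc on the floor from the last user: feel down the wells with the probe until its tip rests on the floor of the one that is bare, then put the probe back upright in its stand. Then press the tall vial home in that bare well, gently, until its flange rests flush on the block, and let go. Keep the vial upright, never push or knock hard on the dry bath, and leave the other things on the bench where they are.

Things in the scene. Friction and masses are not known exactly. Their poses are not given: they have to be found in the camera images.
- dry_bath: fixed heater: white housing 170 (x) x 230 (y) mm, sloped panel at -x, aluminium block on top 95 mm above the bench. Origin on the bench under its centre, z up, y along the row of 3 wide wells (56 mm apart, at x -6 mm; the little black holes are unused). Two of them, differing each time, hold a loose aluminium disc 26 mm across, 8 mm thick, flat on the floor, so are 50 mm deep; one is bare, 58 mm deep
- well_left (a point): centre of the mouth of the left (+y) well, level with the block top, axes as the dry bath's. Round vertical hole 28.5 mm across, 58 mm deep, flat floor. 20 mm down two sprung round-nosed plungers face each other, 3 mm out of its -x and +x walls: pushing the vial between them takes about 8 N, and they hold it against its weight; the probe passes freely within 7 mm of the axis
- well_middle (a point): centre of the mouth of the middle well, level with the block top, axes as the dry bath's. Round vertical hole 28.5 mm across, 58 mm deep, flat floor. 20 mm down two sprung round-nosed plungers face each other, 3 mm out of its -x and +x walls: pushing the vial between them takes about 8 N, and they hold it against its weight; the probe passes freely within 7 mm of the axis
- well_right (a point): centre of the mouth of the right (-y) well, level with the block top, axes as the dry bath's. Round vertical hole 28.5 mm across, 58 mm deep, flat floor. 20 mm down two sprung round-nosed plungers face each other, 3 mm out of its -x and +x walls: pushing the vial between them takes about 8 N, and they hold it against its weight; the probe passes freely within 7 mm of the axis
- probe: probe: straight round steel rod 8 mm across with a tapered tip (4 mm flat end), and a black handle 16 mm across from 85 to 137 mm above the tip; 137 mm long, 60 g. Origin at the middle of the tip's end, z along the rod up to the handle. It starts upright in the stand, leaning a few degrees at most
- probe_tip (a point): point at the middle of the end of the probe's tip (the same as the probe's origin)
- probe_stand: weighted probe stand, fixed: dark round foot 72 mm across, 14 mm high, with a square aluminium post 26 x 26 mm that ends 58 mm above the bench. Origin on the bench under its centre, z up
- stand_mouth (a point): point at the centre of the mouth of the stand's hole, on top of the post, 58 mm above the bench. The hole is 10.5 mm across, vertical and 44 mm deep; the probe stands on its floor
- vial: tall amber glass vial, 55 to 90 g: body 26 mm across (foot chamfered to 22 mm over 5 mm), flange 37 mm across from 56 to 60 mm above the foot, white ribbed cap 32 mm across from 60 to 101 mm. Origin at the middle of the foot, z up its axis. Starts upright on the bench. Home in a bare well the flange is on the block, the foot 56 mm below the mouth; on a disc the flange stays 6 mm up
- dropper_1: small white indicator bottle, 36 mm across, 75 mm tall; bystander, stands on the bench. Origin under its centre, z up
- dropper_3: smallest white indicator bottle, 31 mm across, 58 mm tall; bystander, stands on the bench. Origin under its centre, z up
- petri_stack_6: stack of culture dishes, 62 mm across, 60 mm tall; bystander, stands on the bench. Origin under its centre, z up
- beaker_100: small clear beaker, 55 mm across, 71 mm tall; bystander, stands on the bench. Origin under its centre, z up
Not all that is in view belongs to the job. Leave any pink look-alike of the probe_stand alone. Of the things that look like the vial, take the one that is farthest from the robot's base at the start.

How it is judged:
By the outcome, as a careful person would: the job done as asked, in the order asked, and still so for the second after the job is handed in, with the robot touching nothing.
It also fails if it takes over 72 s, if anything falls off the work surface, if the arm or the gripper's body presses on something with over 40 N, if the wrist force passes 120 N, or if a joint passes its speed limit or range.

## Robot

A 6-joint arm with a two-finger parallel gripper is mounted at the origin on a cart in front of the work surface, level with it; the furniture and walls round the work are solid. World frame = base frame: x ahead of the robot, y to its left, z up, the work surface at z = 0. Lengths are in m, angles in degrees, forces in N, time in s.
With the tool pointing down it reaches from about 0.375 to 0.975 m from the base axis. Payload 3.8 kg.
Tool frame: the origin (TCP) lies between the finger pads; the fingertips stand ahead of it and the grasp point (between the pads) lies 11 mm behind it (tip_reach is the z of the fingertips in the tool frame, in m); z points along the fingers, y is the line along which they close (so a half turn about z gives the same grasp; the last joint's range is limited). The gripper opens to 88 mm and grips with 3 to 60 N. Pads are 18 mm wide; open, the fingers measure 123 mm over their backs; the gripper's body (75 mm by 187 mm) begins 45 mm behind the grasp point.
Start: joints at [71.282, 15.12, 91.902, -0, 72.978, -2.114], TCP at [0.193, 0.647, 0.247] pointing down, gripper open.
Joint ranges: [-150.88, 150.88], [-54.13, 125.18], [17.81, 147.31], [-75.09, 255.09], [0, 152.58], [-146.25, 146.25]. Speed limits (degrees/s): [147.25, 147.25, 180, 180, 180, 180].

## Interface

Orientations are given as [roll, pitch, yaw] about the fixed x, y, z axes, in that order (R = Rz(yaw) Ry(pitch) Rx(roll)).
In Python, from rig import sense, snapshot, calibration, finish_job, cut_out, tip_of, tip_reach gives the robot as it stands. The module is installed in compiled form; this text tells all that it offers.
- The arm moves only by the tool play_rows, never from a script. Its argument "series" is a list that holds one entry, the list of rows, each a list of 4 numbers: the shift along the tool's x, y, z in mm, then the turn about the tool's z in rad. In form: [[[x, y, z, roll], ...]]. A call has 1 to 20 rows; each row shifts and turns the commanded pose from where the row before left it, along the tool's axes as they then stand; what a row does not reach is not made up. A row lasts 1/12 s, in which the tool goes at most 41.7 mm and 7.16 degrees, less where a joint would pass 70% of its speed; a pose out of reach is approached as far as the arm can. A call with a gripper value outside its range is refused whole. "claw" is the finger opening in mm, from 0 to 88.1, set as the call begins (left out, the last holds). The fingers move at their own pace and stop on an object; the grip force is fixed at half the most. Time passes only in rows, so rows that do not move let the fingers close. It gives the time, the measured TCP pose, the force, the opening and the grip force at its end, in the units of the state.
- sense(): the state, without advancing time (a new reading comes with each control period).
- snapshot(name): name is "side" or "top"; returns the picture (420x560x3 uint8, red, green, blue); there is no depth.
- calibration(name): a dict with "fx", "fy", "cx", "cy" (pixels), "extrinsics" (4x4, takes a point from camera to world coordinates). Camera axes: x right, y down, z forward; pixel columns grow to the right and rows downward; lengths in m; the calibration is good to about 2 mm. A picture is of the moment at which its call begins. calibration takes no time and is no camera call.
- finish_job(): hands the job in; it is judged then, once.
Trained networks look in the newest picture that a camera, given by its name, has taken for a name from the list of things; names that differ only in an ending like _2 or _b are one class to them, and where a whole thing is asked for, a point or a joint stands for the part that bears it (a point fixed in the world has none). Each returns a list of dicts, best first, with "conf" (0 to 1); they miss things now and then, are a little off and sometimes report something else, mostly with a low value. They report only what shows in the picture. A call takes as long as a camera call. They do not tell look-alikes from the thing itself.
- cut_out(camera, target): "mask" (420x560 bool, what is visible of it) and "xy" ([column, row] in pixels, amid what is visible of it).
- tip_of(camera, target): "xy" ([column, row] in pixels: a listed point, or the origin of a listed thing).
The state is a dict: "time_s": time; "joint_pos": joint angles; "dq": joint speeds; "joint_torque": joint torques, N m; "tcp_pos": TCP position; "ee_rot": TCP orientation; "ft_force": force on the tool from outside, world axes, zero at the start; "torque": the same for the moment, N m; "finger_gap": opening from 0.0 (shut) to 1.0 (fully open); "grasp_force": force on a finger pad.
Only numpy, scipy, OpenCV 4.12 (cv2) and the standard library are available. Lean on these libraries where they do the work, as an engineer would, in place of code of your own. Each camera call takes 0.05 s, during which the arm holds its last target. There are 200 camera calls.

## Working session

There is one attempt and no reset: what is moved stays moved. The work goes in short steps, Python scripts to look and compute and a tool call to move; the robot and the scene stay as the last step left them, time stands still between calls to the robot, and variables do not carry over. Pictures are saved under pics/ and viewed, at most 10 in all, crops included, and the job is handed in when it is done.

Besides the shell and the picture viewer there is one more tool, called after "Request:" by a JSON object that holds its "name" and its "arguments". play_rows: Moves the arm, as the interface text tells. Its arguments: {"type":"object","properties":{"series":{"type":"array"},"claw":{"type":"number"}},"required":["series"]}

```bash
mkdir -p pics
cat > h.py <<'E'
import numpy as np, cv2
from rig import *
def ray(c,xy):
    k=calibration(c);E=np.array(k["extrinsics"]);d=E[:3,:3]@np.array([(xy[0]-k["cx"])/k["fx"],(xy[1]-k["cy"])/k["fy"],1]);return E[:3,3],d/np.linalg.norm(d)
def onz(c,xy,z):
    o,d=ray(c,xy);return o+d*(z-o[2])/d[2]
def tri(a,b):
    (o1,d1),(o2,d2)=ray("side",a),ray("top",b)
    A=np.stack([d1,-d2],1);t=np.linalg.lstsq(A,o2-o1,rcond=None)[0]
    p,q=o1+d1*t[0],o2+d2*t[1];return (p+q)/2,np.linalg.norm(p-q)
def proj(c,p):
    k=calibration(c);E=np.linalg.inv(np.array(k["extrinsics"]));q=E[:3,:3]@np.array(p)+E[:3,3];return np.array([k["fx"]*q[0]/q[2]+k["cx"],k["fy"]*q[1]/q[2]+k["cy"]])
E
python3 - <<'E'
from h import *
np.set_printoptions(precision=4,suppress=True)
for c in("side","top"):
    cv2.imwrite(f"pics/{c}0.png",snapshot(c)[:,:,::-1])
    print(c,np.array(calibration(c)["extrinsics"]).tolist(),calibration(c)["fx"])
    for t in("well_left","well_middle","well_right","stand_mouth","probe","probe_tip","vial","dry_bath","probe_stand"):
        print(t,[(np.round(r["xy"],1).tolist(),round(r["conf"],2)) for r in tip_of(c,t)[:4]])
print(sense(),tip_reach)
E
```

```text
side [[-0.9906084827668957, -0.07263202797819522, 0.11584223056400328, 0.4446041128988103], [-0.13599810191423944, 0.6108983436883153, -0.7799408502922496, 0.7738397873290518], [-0.014119141120945465, -0.788370345834144, -0.6150388993091079, 0.7219889792409971], [0.0, 0.0, 0.0, 1.0]] 448.0234766337716
well_left [([258.6, 229.3], 0.63), ([318.4, 167.0], 0.59), ([219.6, 299.2], 0.57), ([290.6, 365.6], 0.43)]
well_middle [([266.9, 211.7], 0.56)]
well_right [([270.2, 195.4], 0.62)]
stand_mouth [([322.0, 148.7], 0.67), ([341.6, 172.4], 0.67)]
probe []
probe_tip []
vial [([291.5, 363.2], 0.73), ([334.6, 351.3], 0.61)]
dry_bath [([266.5, 242.1], 0.97)]
probe_stand [([336.6, 187.4], 0.7), ([317.3, 168.3], 0.63), ([269.1, 154.1], 0.21)]
top [[-0.030726654165294773, -0.9972352852733127, 0.0676583958549174, 0.47760350848783445], [-0.9994446451503324, 0.029780366574066085, -0.01495095472004, -0.01697572628805291], [0.01289472776497476, -0.0680802142517823, -0.9975965168460137, 1.2422661979103053], [0.0, 0.0, 0.0, 1.0]] 402.401540090576
well_left []
well_middle []
well_right [([288.5, 200.4], 0.72)]
stand_mouth [([387.4, 227.3], 0.82), ([354.6, 248.7], 0.69)]
probe [([384.9, 230.2], 0.54)]
probe_tip []
vial [([180.8, 256.1], 0.74), ([168.3, 229.5], 0.6), ([383.5, 229.6], 0.35)]
dry_bath [([269.5, 198.3], 0.66)]
probe_stand [([384.1, 230.8], 0.92), ([351.4, 250.6], 0.6)]
{'time_s': 1.0, 'joint_pos': array([71.2805, 15.1181, 91.9028,  0.0007, 72.9775, -2.1159]), 'dq': array([-0.02  ,  0.0109,  0.0719,  0.0086, -0.0069, -0.008 ]), 'joint_torque': array([  0.0006, -50.2074, -35.7264,   0.0728,   0.0184,   0.    ]), 'tcp_pos': array([0.1929, 0.6468, 0.2467]), 'ee_rot': array([179.9984,  -0.0006, 163.3963]), 'ft_force': array([ 0.5911, -1.0064, -0.3663]), 'torque': array([-0.0181,  0.049 , -0.0154]), 'grasp_force': 0.0, 'finger_gap': 1.000117628494997} 0.008
```

Run:
```python
import cv2
for c in("side","top"):
    a=cv2.imread(f"pics/{c}0.png");cv2.imwrite(f"pics/{c}0b.png",cv2.resize(a,(800,600),interpolation=3))
```

```text
(no output)
```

View pics/side0b.png

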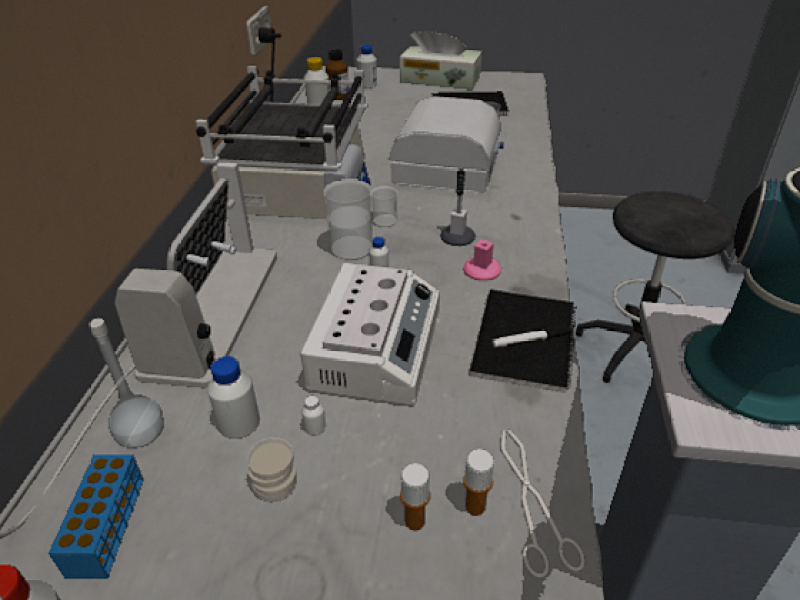

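View pics/top0b.png

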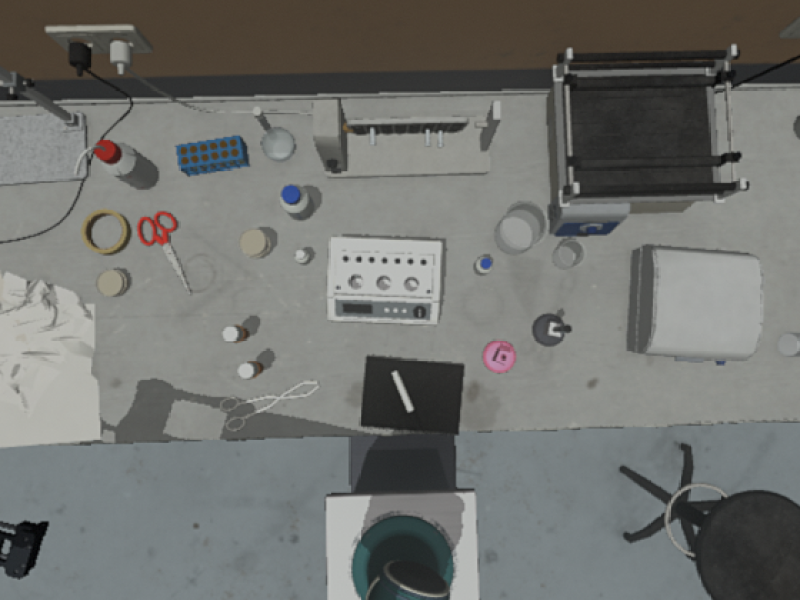

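The side view shows amber vials at about (415,497) and (479,483) in the 800 px picture. In the top view they are at (235,333) and (249,369). The dry bath wells are at top (355/383/411, 283). The probe is in the dark stand at top (548,329), and the pink look-alike stand is at (499,356). The vial farthest from the base should be the one at top (235,333), which is side (415,497). I'll check this with an enlarged crop and triangulation.

Run:
```python
from h import *
np.set_printoptions(precision=4,suppress=True)
S=cv2.imread("pics/side0.png");T=cv2.imread("pics/top0.png")
def crop(a,x,y,w,h,W,H): return cv2.resize(a[y:y+h,x:x+w],(W,H),interpolation=cv2.INTER_CUBIC)
out=np.vstack([np.hstack([crop(S,260,310,100,75,400,300),crop(T,140,210,100,75,400,300)]),np.hstack([crop(S,200,110,180,135,400,300),crop(T,220,160,100,75,400,300)])])
cv2.imwrite("pics/crop1.png",out)
for a,b in(((291.5,363.2),(168.3,229.5)),((334.6,351.3),(180.8,256.1))):
    p,e=tri(a,b);print("vial",p,e,np.hypot(p[0],p[1]),onz("side",a,0),onz("top",b,0))
for a,b in(((322,148.7),(387.4,227.3)),((341.6,172.4),(354.6,248.7))):
    print("stand",tri(a,b),onz("side",a,.058),onz("top",b,.058))
for t,a in(("L",(258.6,229.3)),("M",(266.9,211.7)),("R",(270.2,195.4))): print(t,onz("side",a,.095))
for c,bx in(("top",(230,185,80,28)),("side",(235,180,60,60))):
    im=cv2.imread(f"pics/{c}0.png",0);x,y,w,h=bx
    g=cv2.resize(im[y:y+h,x:x+w],None,fx=4,fy=4,interpolation=cv2.INTER_CUBIC)
    for th in(110,140):
        n,l,st,ce=cv2.connectedComponentsWithStats((g<th).astype(np.uint8))
        for i in range(1,n):
            if 300<st[i,4]<6000:
                p=(ce[i]-1.5)/4+[x,y]; print(c,th,st[i,4]/16,st[i,2:4]/4,p,onz(c,p,.095))
# masks for vials, probe
for c in("side","top"):
    snapshot(c)
    for t in("vial","probe"):
        for r in cut_out(c,t)[:3]:
            m=r["mask"];ys,xs=np.nonzero(m);print(c,t,round(r["conf"],2),np.round(r["xy"],1),xs.min(),xs.max(),ys.min(),ys.max(),m.sum())
```

```text
vial [0.5029 0.3297 0.0124] 0.014458366652393062 0.601289238825903 [0.4965 0.3217 0.    ] [0.5104 0.3336 0.    ]
vial [0.4248 0.294  0.0093] 0.006944072568223542 0.5166587564317007 [0.4211 0.2876 0.    ] [0.4279 0.2964 0.    ]
stand (array([ 0.4906, -0.3272,  0.0562]), np.float64(0.010392257762390944)) [ 0.4853 -0.3244  0.058 ] [ 0.4957 -0.3266  0.058 ]
stand (array([ 0.431 , -0.2293,  0.0456]), np.float64(0.009025681024815645)) [ 0.4268 -0.2112  0.058 ] [ 0.4359 -0.227   0.058 ]
L [0.5951 0.0778 0.095 ]
M [0.5871 0.0177 0.095 ]
R [ 0.589  -0.0423  0.095 ]
top 110 34.6875 [ 2.25 28.  ] [308.825  200.5232] [ 0.5786 -0.0949  0.095 ]
top 110 65.0625 [49.25  2.75] [253.7638 211.6889] [0.5513 0.0634 0.095 ]
top 140 52.625 [ 3. 28.] [308.5151 200.0831] [ 0.5799 -0.094   0.095 ]
top 140 53.25 [9.25 9.5 ] [247.282  196.5173] [0.5953 0.0808 0.095 ]
top 140 55.625 [9.75 9.75] [267.2048 197.3197] [0.5913 0.0239 0.095 ]
top 140 50.1875 [10.25  9.75] [287.0606 198.0459] [ 0.5876 -0.0328  0.095 ]
top 140 126.4375 [67.   3.5] [259.6556 211.382 ] [0.5516 0.0466 0.095 ]
side 110 19.5625 [13.5  2.5] [
[... 570 characters left out ...]
 75.625 [12.75  7.5 ] [270.3742 198.2264] [ 0.5869 -0.0317  0.095 ]
side 140 85.3125 [13.5   8.25] [264.731  213.3589] [0.5909 0.0239 0.095 ]
side 140 19.75 [6.25 4.  ] [241.9153 217.8386] [0.6378 0.045  0.095 ]
side 140 20.5625 [6.5  4.25] [238.5209 225.6387] [0.6398 0.0713 0.095 ]
side 140 98.0625 [14.25  9.  ] [258.6263 229.8924] [0.5948 0.0796 0.095 ]
side vial 0.93 [338.8 333.6] 324 345 314 360 799
side vial 0.78 [293.7 343.3] 280 301 324 370 797
side probe 0.66 [261.4 234.3] 211 306 183 282 7306
side probe 0.59 [321.8 127.5] 319 325 118 148 139
top vial 0.73 [172.7 256.9] 167 183 254 265 155
top vial 0.65 [160.3 228.7] 155 173 228 239 182
top probe 0.59 [392.4 232. ] 390 398 228 233 39
```

View pics/crop1.png

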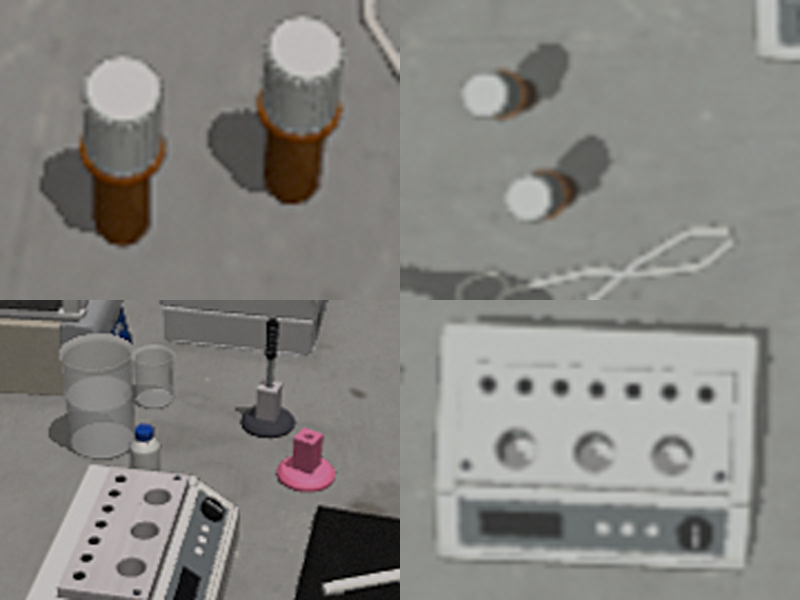

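The crop confirms two vials. The left one in the side view (291,333) and top view (161,234) triangulates to 0.60 m from the base, against 0.52 m for the other, so it is the target. The probe is in the dark stand and the pink one is a decoy. Next I'll refine the probe's lean, the stand mouth and the vial axis.

Run:
```python
from h import *
np.set_printoptions(precision=4,suppress=True)
S=cv2.imread("pics/side0.png");T=cv2.imread("pics/top0.png")
# vial cap top discs: white-ish
for c,im,bx,z in(("side",S,(275,318,30,40),.101),("top",T,(150,222,22,20),.101)):
    x,y,w,h=bx;g=cv2.resize(cv2.cvtColor(im,6)[y:y+h,x:x+w],None,fx=4,fy=4,interpolation=2)
    m=(g>(195 if c=="side" else 185)).astype(np.uint8);n,l,st,ce=cv2.connectedComponentsWithStats(m)
    for i in range(1,n):
        if st[i,4]>300: p=(ce[i]-1.5)/4+[x,y];print("cap",c,st[i]/4,p,onz(c,p,z))
# probe: dark handle pixels
for c,im,bx in(("side",S,(310,112,25,40)),("top",T,(375,215,35,30))):
    x,y,w,h=bx;g=cv2.cvtColor(im,6)[y:y+h,x:x+w]
    print(c,bx);print("\n".join(" ".join(f"{v:3d}" for v in r) for r in g))
for s in((.4906,-.3258),):
    for z in(.058,.099,.151): print(z,proj("side",(*s,z)),proj("top",(*s,z)))
```

```text
cap top [  6.75   7.25   9.     9.   257.75] [160.745  233.1243] [0.4982 0.3264 0.101 ]
side (310, 112, 25, 40)
103 101 101  99 101 100 102 102  99 100  98  99 100 102 100 100 101 101  99 101  99  99 100 100  99
101 101 102 102 103 101 101 100 101 101 100  99  99 100 100 100 100 100  99 101  98 100 100 101  99
105 103 101 102 102 101 101 103 101 100  99  99 100 101 101 100 101 101 100 100  99 101  99 100 101
 97  98  98 100 102 101 100 100 101 100  99 101  99 100 100  99 100  99 100 100  97 100 101  99 102
102  83  85  83  73  77  82  86  91  93  93  95  99 100 100  99 100 100 100  97  99  99 100 100  99
132 135 148 147 149 164 157 137 140 134 107  98 105 101  82  82  82  84  88  88  86  90  91  95  95
108 110 115 113 117 123 123 128 128 136 130  70  51  49 102 173 157 135 140 144 129 138 132 113 101
 96  98  99  97  96  96  98 103 106 101  69  27   7   9  61 118 128 127 128 134 138 148 156 150 152
 99 101 102  99 100 100  98 100 105  90   0   4  14  12  15  60 105 106 101 105 108 110 115 112 116
102 100 101 101 100  99 102 102 108  97   3   9   5   4   4  58 110 101 100  99 100  98 
[... 6672 characters left out ...]
43
134 139 139 124 103  90  76  72  73  71  71  76  77  90 109 132 142 143 142 139 141 140 141 142 143 143 143 144 145 144 143 144 143 144 144
134 136 139 142 139 129 108 100 100  99 100 107 110 129 141 143 143 142 141 139 140 139 141 142 141 142 143 143 144 145 143 143 144 143 143
133 136 139 137 136 135 134 137 136 135 134 136 138 140 140 139 141 140 138 139 139 139 140 140 142 142 142 143 144 143 142 142 142 142 142
134 139 140 137 133 132 135 136 136 135 132 135 137 139 139 138 139 141 141 141 140 140 141 140 142 142 142 141 144 142 140 140 142 143 142
0.058 [320.1466 148.3241] [387.2154 229.0474]
0.099 [320.7469 135.6217] [390.9462 228.7747]
0.151 [321.544  118.7524] [396.0791 228.3996]
```

Run:
```python
from h import *
np.set_printoptions(precision=4,suppress=True)
T=cv2.imread("pics/top0.png",0);S=cv2.imread("pics/side0.png",0)
print("foot top",onz("top",(382,230.8),.014))
print("handle end top",onz("top",(396.4,229.5),.151),"side",onz("side",(322.4,119.5),.151), tri((322.4,119.5),(396.4,229.5)))
print("handle low side",onz("side",(321.7,133),.104))
print("rod at mouth side",onz("side",(321.2,147.5),.060))
g=cv2.resize(S[155:175,300:345],None,fx=4,fy=4)
n,l,st,ce=cv2.connectedComponentsWithStats((g<75).astype(np.uint8))
for i in range(1,n):
    if st[i,4]>400: print("foot side comp",st[i]/4+[300,155,0,0,0])
for z in (.101,.060): print("cap side",onz("side",(290.5,332.5),z))
# vial: amber mask side and top
for c,(x,y,w,h) in(("side",(275,318,32,58)),("top",(150,220,30,25))):
    im=snapshot(c)[y:y+h,x:x+w].astype(int); m=(im[...,0]-im[...,2]>25)
    ys,xs=np.nonzero(m);print(c,"amber",xs.min()+x,xs.max()+x,ys.min()+y,ys.max()+y)
    g=im.max(2)[:24] if c=="side" else im.max(2)
    if c=="side": print("\n".join(" ".join(f"{v:3d}" for v in r) for r in g[::1]))
    for r in range(ys.min(),ys.max()+1):
        q=np.nonzero(m[r])[0]
        if len(q) and r%4==0: print(r+y,q.min()+x,q.max()+x,end=" | ")
p=(.4995,.3265)
for z in(0,.056,.06,.101): print(z,proj("side",(*p,z)),proj("top",(*p,z)))
```

```text
foot top [ 0.4862 -0.321   0.014 ]
handle end top [ 0.4876 -0.3265  0.151 ] side [ 0.488  -0.3218  0.151 ] (array([ 0.4879, -0.3273,  0.1481]), np.float64(0.0006381060726146263))
handle low side [ 0.4886 -0.3319  0.104 ]
rod at mouth side [ 0.4878 -0.3273  0.06  ]
foot side comp [306.25 157.75  26.5   14.5  917.25]
cap side [0.4974 0.3296 0.101 ]
cap side [0.5009 0.3003 0.06  ]
side amber 280 301 344 371
133 132 133 132 128 131 128 126 128 130 130 130 130 131 134 133 131 131 129 130 131 131 129 130 130 130 129 132 132 132 131 132
133 132 134 129 130 127 127 127 130 131 130 128 130 131 133 131 132 131 130 131 129 130 133 132 129 131 130 132 131 130 131 132
130 133 133 131 131 128 129 131 129 131 131 129 130 131 131 131 129 131 133 131 132 130 131 131 130 131 130 131 133 131 131 131
129 131 133 131 130 128 129 130 130 133 131 131 132 134 132 132 131 131 132 133 132 131 130 134 132 132 128 131 133 133 130 129
130 134 132 131 129 128 129 131 133 132 131 130 131 131 133 131 132 131 132 131 132 133 131 132 133 130 132 132 132 133 133 129
131 133 132 130 130 128 128 129 131 131 132 129 129 
[... 2024 characters left out ...]
 84  99 116 141 147 175 186 193 195 195 191 183 170 144 135 113  95  99 112 134 132 131 130 133 131
135 131 131 132 134 123  76  87  95  94 101 116 146 116 127 138 133 125 127 141 125 103 111  98 102 117 136 132 132 130 132 130
136 133 131 130 134 124  71  82  83  86  93  93 103 100 116 118 121 138 101 103 111  95 109  99 102 116 135 130 131 130 131 130
346 280 300 | 350 281 300 | 354 284 296 | 358 284 296 | 362 284 296 | 366 284 296 | 370 287 293 | top amber 164 171 228 239
228 166 168 | 232 170 171 | 236 169 171 | 0 [289.532  365.3912] [170.6531 232.9878]
0.056 [289.4891 346.8992] [165.3481 232.8126]
0.06 [289.4859 345.5145] [164.9499 232.7995]
0.101 [289.4518 330.7875] [160.7067 232.6594]
```

Request:
{"name": "play_rows", "arguments": {"series": [[[0, 0, 0, -0.0966], [0, 0, 0, -0.0966], [0, 0, 0, -0.0966], [-20, -35, 0, 0], [-20, -35, 0, 0], [-20, -35, 0, 0], [-20, -35, 0, 0], [-20, -35, 0, 0], [-20, -35, 0, 0], [-8, -35, 0, 0], [-8, -35, 0, 0], [-8, -35, 0, 0], [-8, -35, 0, 0], [-8, -35, 0, 0], [-8, -35, 0, 0], [-8, -35, 0, 0], [-8, -35, 0, 0], [-8, -35, 0, 0], [-8, -35, 0, 0], [-8, -35, 0, 0]]], "claw": 88}}

```text
time_s: 3.07
tcp_pos: [0.4009, 0.0502, 0.2472]
ee_rot: [180.0, 0.1, -180.0]
ft_force: [1.6, -0.3, -0.2]
finger_gap: 1.001
grasp_force: 0.0
```

Request:
{"name": "play_rows", "arguments": {"series": [[[-8, -35, 0, 0], [-8, -35, 0, 0], [-8, -35, 0, 0], [-8, -35, 0, 0], [-8, -35, 0, 0], [-8, -35, 0, 0], [-8, -35, 0, 0], [-8, -35, 0, 0], [-8, -35, 0, 0], [-8, -35, 0, 0], [-6, -26, 0, 0], [0, 0, 0, 0], [0, 0, 0, 0]]], "claw": 50}}

```text
time_s: 4.15
tcp_pos: [0.4868, -0.3253, 0.2464]
ee_rot: [180.0, -0.0, 179.9]
ft_force: [-0.2, 0.3, 0.6]
finger_gap: 0.566
grasp_force: 0.0
```

Run:
```python
from h import *
print(sense()["tcp_pos"])
a=snapshot("side");b=snapshot("top")
cv2.imwrite("pics/pre.png",np.hstack([cv2.resize(a[70:190,250:370],(400,400)),cv2.resize(b[170:290,330:450],(400,400))])[:,:,::-1])
```

```text
[ 0.48678531 -0.32529401  0.24637321]
```

View pics/pre.png

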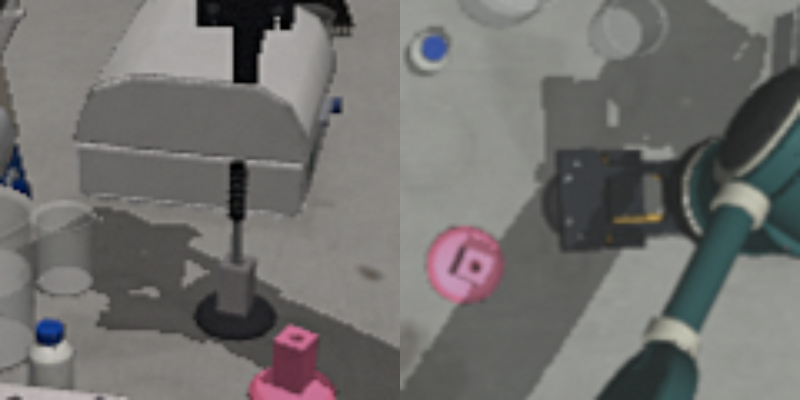

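The picture shows the gripper directly over the probe handle (237,190 in the side crop), clear of the pink stand and the beaker. I'll descend and grip.

Request:
{"name": "play_rows", "arguments": {"series": [[[-1, 0, 20, 0], [0, 0, 20, 0], [0, 0, 20, 0], [0, 0, 20, 0], [0, 0, 20, 0], [0, 0, 15, 0], [0, 0, 10, 0], [0, 0, 6, 0], [0, 0, 0, 0], [0, 0, 0, 0]]]}}

```text
time_s: 5.08
tcp_pos: [0.4882, -0.3238, 0.1163]
ee_rot: [-180.0, 0.0, -180.0]
ft_force: [-0.7, 0.1, 0.2]
finger_gap: 0.568
grasp_force: 0.0
```

Request:
{"name": "play_rows", "arguments": {"series": [[[0, 0, 0, 0], [0, 0, 0, 0], [0, 0, 0, 0], [0, 0, 0, 0], [0, 0, 0, 0], [0, 0, 0, 0], [0, 0, 0, 0], [0, 0, 0, 0]]], "claw": 8}}

```text
time_s: 5.75
tcp_pos: [0.4881, -0.3255, 0.1162]
ee_rot: [-179.9, 0.0, -180.0]
ft_force: [-0.3, -5.6, -0.7]
finger_gap: 0.17
grasp_force: 30.1
```

Request:
{"name": "play_rows", "arguments": {"series": [[[0, -1.5, 0, 0], [0, 0, 0, 0], [0, 0, 0, 0], [0, 0, 0, 0]]]}}

```text
time_s: 6.08
tcp_pos: [0.4882, -0.326, 0.1161]
ee_rot: [-180.0, 0.0, -180.0]
ft_force: [-0.4, -2.6, 1.6]
finger_gap: 0.172
grasp_force: 30.2
```

Request:
{"name": "play_rows", "arguments": {"series": [[[0, -1.3, 0, 0], [0, 0, 0, 0], [0, 0, 0, 0], [0, 0, 0, 0]]]}}

```text
time_s: 6.42
tcp_pos: [0.4881, -0.3267, 0.116]
ee_rot: [180.0, 0.0, 180.0]
ft_force: [0.4, -0.0, 5.4]
finger_gap: 0.172
grasp_force: 30.3
```

Request:
{"name": "play_rows", "arguments": {"series": [[[0, 0, 5, 0], [0, 0, -10, 0], [0, 0, -10, 0], [0, 0, -15, 0], [0, 0, -20, 0], [0, 0, -20, 0], [0, 0, -20, 0], [0, 0, -15, 0], [0, 0, -10, 0], [0, 0, 0, 0], [0, 0, 0, 0], [0, 0, 0, 0]]]}}

```text
time_s: 7.42
tcp_pos: [0.4871, -0.3261, 0.2291]
ee_rot: [179.9, -0.1, -180.0]
ft_force: [0.8, 0.2, -0.0]
finger_gap: 0.168
grasp_force: 30.0
```

Run:
```python
from h import *
np.set_printoptions(precision=4,suppress=True)
a=snapshot("side");b=snapshot("top")
s=sense();p=s["tcp_pos"];print(p,s["ft_force"])
for c in("side","top"): print(c,[(np.round(r["xy"],1),round(r["conf"],2)) for r in tip_of(c,"probe_tip")[:3]],proj(c,p-[0,0,.102]),proj(c,p-[0,0,.02]))
t,c=proj("side",p-[0,0,.102]),40
x,y=int(t[0])-c,int(t[1])-60
cv2.imwrite("pics/held.png",cv2.resize(a[y:y+80,x:x+80],(600,600),interpolation=2)[:,:,::-1]);print(x,y)
```

```text
[ 0.487  -0.3262  0.2289] [-0.1212 -0.0683 -0.1024]
side [(array([322., 127.]), 0.47)] [322.4768 126.6779] [323.846   98.8883]
top [] [393.8575 229.8532] [402.6344 229.3137]
282 66
```

View pics/held.png

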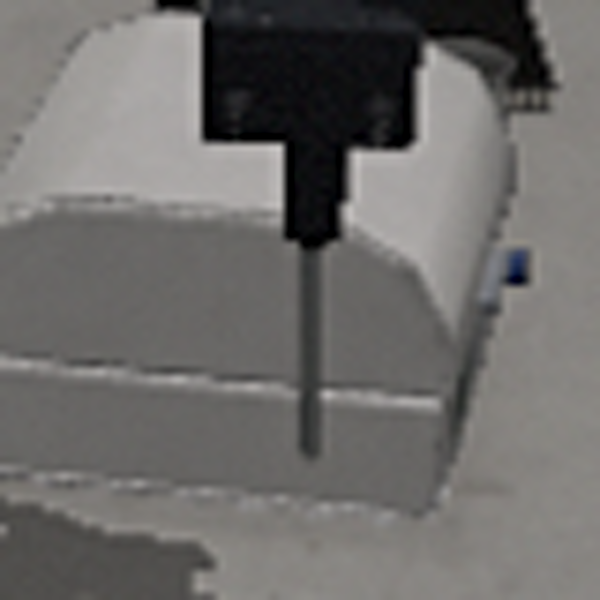

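The probe hangs vertical with its tip at side pixel (323,127), which matches the prediction, so it barely slipped. Next is the right well.

Request:
{"name": "play_rows", "arguments": {"series": [[[-10, 29.4, 0, 0], [-10, 29.4, 0, 0], [-10, 29.4, 0, 0], [-10, 29.4, 0, 0], [-10, 29.4, 0, 0], [-10, 29.4, 0, 0], [-10, 29.4, 0, 0], [-10, 29.4, 0, 0], [-10, 29.4, 0, 0], [-10, 29.4, 0, 0], [0, 0, 0, 0], [0, 0, 0, 0], [0, 0, 0, 0]]]}}

```text
time_s: 8.7
tcp_pos: [0.5875, -0.0331, 0.2301]
ee_rot: [-180.0, -0.1, -180.0]
ft_force: [-0.3, 0.8, -0.2]
finger_gap: 0.174
grasp_force: 30.0
```

Run:
```python
from h import *
np.set_printoptions(precision=4,suppress=True)
a=snapshot("side");b=snapshot("top")
s=sense();p=s["tcp_pos"];print(p,s["ft_force"])
print(proj("side",p-[0,0,.102]),proj("side",(.5872,-.0323,.095)))
cv2.imwrite("pics/over.png",cv2.resize(a[150:230,230:310],(600,600),interpolation=2)[:,:,::-1])
```

```text
[ 0.5874 -0.0339  0.2303] [ 0.4649 -0.081  -0.6255]
[269.9019 185.8931] [270.3028 198.0556]
```

View pics/over.png

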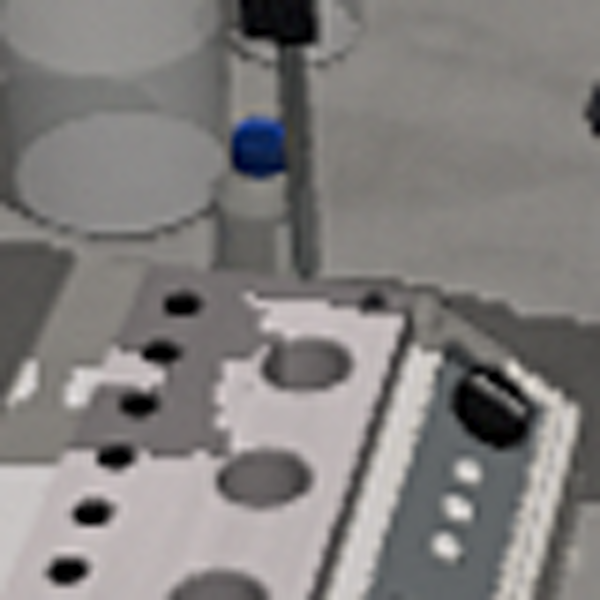

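Request:
{"name": "play_rows", "arguments": {"series": [[[-1, 0.5, 15, 0], [-0.5, 0, 15, 0], [0, 0, 15, 0], [0, 0, 12, 0], [0, 0, 10, 0], [0, 0, 6, 0], [0, 0, 3, 0], [0, 0, 0, 0], [0, 0, 0, 0], [0, 0, 0, 0]]]}}

```text
time_s: 9.63
tcp_pos: [0.59, -0.0325, 0.1556]
ee_rot: [-180.0, 0.1, -180.0]
ft_force: [0.3, -0.7, -1.2]
finger_gap: 0.167
grasp_force: 30.0
```

Request:
{"name": "play_rows", "arguments": {"series": [[[0, 0, 1.5, 0], [0, 0, 1.5, 0], [0, 0, 1.5, 0], [0, 0, 1.5, 0], [0, 0, 0, 0], [0, 0, 0, 0]]]}}

```text
time_s: 10.13
tcp_pos: [0.5892, -0.0324, 0.1485]
ee_rot: [180.0, -0.0, -180.0]
ft_force: [0.1, -0.0, -0.6]
finger_gap: 0.168
grasp_force: 30.0
```

Request:
{"name": "play_rows", "arguments": {"series": [[[0, 0, 1, 0], [0, 0, 1, 0], [0, 0, 1, 0], [0, 0, 0, 0], [0, 0, 0, 0]]]}}

```text
time_s: 10.55
tcp_pos: [0.59, -0.0325, 0.1465]
ee_rot: [-180.0, 0.1, 180.0]
ft_force: [-0.5, 0.2, 4.8]
finger_gap: 0.168
grasp_force: 30.0
```

Contact at TCP z ≈ 0.147 fits a disc. On to the middle well.

Request:
{"name": "play_rows", "arguments": {"series": [[[0, 0, -10, 0], [0, 0, -20, 0], [0, 0, -20, 0], [0, 0, -18, 0], [0, 0, -6, 0], [0, 0, 0, 0], [-1, 19, 0, 0], [-1, 19, 0, 0], [-1, 18, 0, 0], [0, 0, 0, 0], [0, 0, 0, 0], [0, 0, 10, 0], [0, 0, 20, 0], [0, 0, 18, 0], [0, 0, 13, 0], [0, 0, 5, 0], [0, 0, 2, 0], [0, 0, 0, 0], [0, 0, 0, 0]]]}}

```text
time_s: 12.13
tcp_pos: [0.593, 0.0233, 0.1524]
ee_rot: [-180.0, 0.1, 180.0]
ft_force: [0.5, 0.2, -0.8]
finger_gap: 0.173
grasp_force: 30.0
```

Request:
{"name": "play_rows", "arguments": {"series": [[[0, 0, 1, 0], [0, 0, 1, 0], [0, 0, 1, 0], [0, 0, 1, 0], [0, 0, 0, 0], [0, 0, 0, 0]]]}}

```text
time_s: 12.63
tcp_pos: [0.5923, 0.0236, 0.1477]
ee_rot: [-180.0, -0.0, -180.0]
ft_force: [-0.3, 0.2, -1.0]
finger_gap: 0.172
grasp_force: 30.0
```

Request:
{"name": "play_rows", "arguments": {"series": [[[0, 0, 1, 0], [0, 0, 1, 0], [0, 0, 1, 0], [0, 0, 0, 0], [0, 0, 0, 0]]]}}

```text
time_s: 13.05
tcp_pos: [0.5923, 0.0236, 0.1445]
ee_rot: [180.0, -0.0, 180.0]
ft_force: [-0.8, -0.1, 0.1]
finger_gap: 0.169
grasp_force: 30.0
```

No contact at 0.1445, which is already past the disc level. Continuing down.

Request:
{"name": "play_rows", "arguments": {"series": [[[0, 0, 1, 0], [0, 0, 1, 0], [0, 0, 1, 0], [0, 0, 1, 0], [0, 0, 0, 0], [0, 0, 0, 0]]]}}

```text
time_s: 13.55
tcp_pos: [0.5923, 0.0235, 0.1406]
ee_rot: [180.0, -0.0, 180.0]
ft_force: [0.1, -0.3, -0.3]
finger_gap: 0.168
grasp_force: 30.0
```

Request:
{"name": "play_rows", "arguments": {"series": [[[0, 0, 0.7, 0], [0, 0, 0.7, 0], [0, 0, 0, 0], [0, 0, 0, 0]]]}}

```text
time_s: 13.88
tcp_pos: [0.5924, 0.0235, 0.1392]
ee_rot: [-180.0, -0.0, -180.0]
ft_force: [0.3, -0.9, -1.8]
finger_gap: 0.169
grasp_force: 30.0
```

Request:
{"name": "play_rows", "arguments": {"series": [[[0, 0, 0.7, 0], [0, 0, 0.7, 0], [0, 0, 0, 0], [0, 0, 0, 0]]]}}

```text
time_s: 14.22
tcp_pos: [0.5928, 0.0236, 0.1386]
ee_rot: [-180.0, 0.1, 180.0]
ft_force: [-0.7, 0.4, 4.0]
finger_gap: 0.168
grasp_force: 30.0
```

Floor contact at 0.1386 is 8 mm below the right well, so the middle well is the bare one. Returning the probe by reversing the commanded shifts.

Request:
{"name": "play_rows", "arguments": {"series": [[[0, 0, 0, 0], [0, 0, -12, 0], [0, 0, -20, 0], [0, 0, -20, 0], [0, 0, -20, 0], [0, 0, -15.8, 0], [0, 0, -5, 0], [0, 0, 0, 0], [8.7, -29.2, 0, 0], [8.7, -29.2, 0, 0], [8.7, -29.2, 0, 0], [8.7, -29.2, 0, 0], [8.7, -29.2, 0, 0], [8.7, -29.2, 0, 0], [8.7, -29.2, 0, 0], [8.7, -29.2, 0, 0], [8.7, -29.2, 0, 0], [8.7, -29.2, 0, 0], [8.7, -29.2, 0, 0], [8.8, -29.3, 0, 0]]]}}

```text
time_s: 15.88
tcp_pos: [0.4864, -0.3277, 0.2288]
ee_rot: [179.9, -0.1, 180.0]
ft_force: [-0.1, -0.3, -1.6]
finger_gap: 0.171
grasp_force: 30.0
```

Request:
{"name": "play_rows", "arguments": {"series": [[[0, 0, 0, 0], [0, 0, 0, 0], [0, 0, 0, 0], [0, 0, 20, 0], [0, 0, 20, 0], [0, 0, 12, 0], [0, 0, 6, 0], [0, 0, 2, 0], [0, 0, 0, 0], [0, 0, 0, 0]]]}}

```text
time_s: 16.72
tcp_pos: [0.4886, -0.3269, 0.1715]
ee_rot: [-180.0, 0.1, -180.0]
ft_force: [0.4, 0.2, -0.2]
finger_gap: 0.169
grasp_force: 30.0
```

Request:
{"name": "play_rows", "arguments": {"series": [[[0, 0, 6, 0], [0, 0, 3, 0], [0, 0, 2, 0], [0, 0, 2, 0], [0, 0, 2, 0], [0, 0, 0, 0], [0, 0, 0, 0]]]}}

```text
time_s: 17.3
tcp_pos: [0.488, -0.3272, 0.1557]
ee_rot: [-180.0, 0.0, 180.0]
ft_force: [-0.1, -1.3, -0.4]
finger_gap: 0.174
grasp_force: 30.0
```

Request:
{"name": "play_rows", "arguments": {"series": [[[0, 0, 2, 0], [0, 0, 2, 0], [0, 0, 2, 0], [0, 0, 2, 0], [0, 0, 0, 0], [0, 0, 0, 0]]]}}

```text
time_s: 17.8
tcp_pos: [0.4879, -0.3271, 0.1474]
ee_rot: [-180.0, -0.0, -180.0]
ft_force: [0.7, -1.7, -2.0]
finger_gap: 0.172
grasp_force: 30.0
```

Request:
{"name": "play_rows", "arguments": {"series": [[[0, 0, 5, 0], [0, 0, 5, 0], [0, 0, 5, 0], [0, 0, 5, 0], [0, 0, 4, 0], [0, 0, 3, 0], [0, 0, 2, 0], [0, 0, 1, 0], [0, 0, 0, 0], [0, 0, 0, 0]]]}}

```text
time_s: 18.63
tcp_pos: [0.4878, -0.3271, 0.1175]
ee_rot: [-180.0, -0.0, -180.0]
ft_force: [0.3, -4.3, -0.8]
finger_gap: 0.175
grasp_force: 29.9
```

Request:
{"name": "play_rows", "arguments": {"series": [[[0, -0.5, 1, 0], [0, -0.5, 0.5, 0], [0, 0, 0, 0], [0, 0, 0, 0]]]}}

```text
time_s: 18.97
tcp_pos: [0.4878, -0.3276, 0.1161]
ee_rot: [180.0, -0.0, 180.0]
ft_force: [0.3, -2.5, -1.3]
finger_gap: 0.172
grasp_force: 30.0
```

Request:
{"name": "play_rows", "arguments": {"series": [[[0, -0.5, 0.7, 0], [0, 0, 0.7, 0], [0, 0, 0.6, 0], [0, 0, 0, 0], [0, 0, 0, 0]]]}}

```text
time_s: 19.38
tcp_pos: [0.4885, -0.3284, 0.1154]
ee_rot: [180.0, 0.1, 180.0]
ft_force: [0.5, 0.5, 6.5]
finger_gap: 0.179
grasp_force: 30.0
```

Request:
{"name": "play_rows", "arguments": {"series": [[[0, 0, 0, 0], [0, 0, 0, 0], [0, 0, 0, 0], [0, 0, 0, 0], [0, 0, 0, 0], [0, 0, -10, 0], [0, 0, -20, 0], [0, 0, -30, 0], [0, 0, -30, 0], [0, 0, -30, 0], [0, 0, -15, 0], [0, 0, 0, 0]]], "claw": 50}}

```text
time_s: 20.38
tcp_pos: [0.4902, -0.3301, 0.2554]
ee_rot: [-179.7, 0.4, -180.0]
ft_force: [0.5, -0.3, 0.5]
finger_gap: 0.57
grasp_force: 0.0
```

Request:
{"name": "play_rows", "arguments": {"series": [[[-0.5, 36, 0, 0], [-0.5, 36, 0, 0], [-0.5, 36, 0, 0], [-0.5, 36, 0, 0], [-0.5, 36, 0, 0], [-0.5, 36, 0, 0], [-0.5, 36, 0, 0], [-0.5, 36, 0, 0], [-0.5, 36, 0, 0], [-0.5, 36, 0, 0], [-0.5, 36, 0, 0], [-0.5, 36, 0, 0], [-0.5, 36, 0, 0], [-0.5, 36, 0, 0], [-0.5, 36, 0, 0], [-0.5, 36, 0, 0], [-0.5, 36, 0, 0], [-0.5, 36, 0, 0], [0, 0, 0, 0], [0, 0, 0, 0]]]}}

```text
time_s: 22.05
tcp_pos: [0.4958, 0.3207, 0.2475]
ee_rot: [-179.9, -0.1, -179.8]
ft_force: [-0.1, -0.3, -1.0]
finger_gap: 0.568
grasp_force: 0.0
```

Run:
```python
from h import *
np.set_printoptions(precision=4,suppress=True)
a=snapshot("side");b=snapshot("top")
s=sense();print(s["tcp_pos"],s["finger_gap"],s["time_s"])
A=cv2.resize(a[90:190,270:370],(400,400),interpolation=2);B=cv2.resize(a[250:390,220:360],(400,400),interpolation=2)
cv2.imwrite("pics/back.png",np.hstack([A,B])[:,:,::-1])
```

```text
[0.4962 0.3187 0.2479] 0.566606925849755 22.15
```

View pics/back.png

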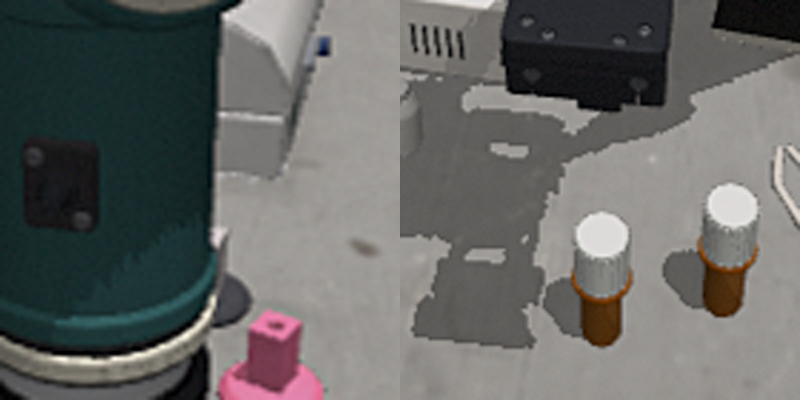

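The probe is hidden by the arm in this view, so I'll check it later. The target vial at crop (600,235) is untouched and the gripper is near it. Centring and descending.

Request:
{"name": "play_rows", "arguments": {"series": [[[-1.5, 7.5, 0, 0], [0, 0, 20, 0], [0, 0, 30, 0], [0, 0, 30, 0], [0, 0, 25, 0], [0, 0, 20, 0], [0, 0, 0, 0], [0, 0, 0, 0]]]}}

```text
time_s: 22.82
tcp_pos: [0.4978, 0.3256, 0.1231]
ee_rot: [-179.9, -0.2, 179.9]
ft_force: [0.7, 0.2, 0.4]
finger_gap: 0.568
grasp_force: 0.0
```

Request:
{"name": "play_rows", "arguments": {"series": [[[0, 2, 12, 0], [0, 0, 12, 0], [0, 0, 12, 0], [0, 0, 8, 0], [0, 0, 4, 0], [0, 0, 0, 0], [0, 0, 0, 0], [0, 0, 0, 0]]]}}

```text
time_s: 23.48
tcp_pos: [0.4987, 0.3293, 0.0766]
ee_rot: [180.0, 0.0, -180.0]
ft_force: [-0.5, 0.4, 0.4]
finger_gap: 0.568
grasp_force: 0.0
```

Request:
{"name": "play_rows", "arguments": {"series": [[[0, 0, 0, 0], [0, 0, 0, 0], [0, 0, 0, 0], [0, 0, 0, 0], [0, 0, 0, 0], [0, 0, 0, 0], [0, 0, 0, 0]]], "claw": 24}}

```text
time_s: 24.07
tcp_pos: [0.4987, 0.3292, 0.0767]
ee_rot: [180.0, 0.0, 180.0]
ft_force: [-0.0, -0.1, 1.8]
finger_gap: 0.357
grasp_force: 29.7
```

Request:
{"name": "play_rows", "arguments": {"series": [[[0, 0, -5, 0], [0, 0, -10, 0], [0, 0, -20, 0], [0, 0, -25, 0], [0, 0, -25, 0], [0, 0, -25, 0], [0, 0, -15, 0], [0, 0, -5, 0], [0, 0, 0, 0], [-4, -15, 0, 0], [-9, -29, 0, 0], [-9, -29, 0, 0], [-9, -29, 0, 0], [-9, -29, 0, 0], [-9, -29, 0, 0], [-9, -29, 0, 0], [-9, -29, 0, 0], [-9, -29, 0, 0], [-9, -29, 0, 0], [-7, -29, 0, 0]]]}}

```text
time_s: 25.73
tcp_pos: [0.5895, 0.0226, 0.2041]
ee_rot: [180.0, -0.2, 180.0]
ft_force: [0.7, 0.1, -0.3]
finger_gap: 0.354
grasp_force: 29.8
```

Request:
{"name": "play_rows", "arguments": {"series": [[[0, 0, 0, 0], [0, 0, 0, 0], [0, 0, 0, 0], [0, 0, 0, 0]]]}}

```text
time_s: 26.07
tcp_pos: [0.5895, 0.025, 0.2052]
ee_rot: [180.0, -0.1, -180.0]
ft_force: [0.4, 0.7, -0.7]
finger_gap: 0.355
grasp_force: 29.8
```

Run:
```python
from h import *
np.set_printoptions(precision=4,suppress=True)
a=snapshot("side");b=snapshot("top")
s=sense();p=s["tcp_pos"];print(p,s["ft_force"],s["finger_gap"])
f=p-[0,0,.0767]
print("foot pred",proj("side",f),"flange",proj("side",f+[0,0,.058]),"well",proj("side",(.591,.024,.095)))
y,x=130,215
im=a[y:y+100,x:x+100]
d=im[...,0].astype(int)-im[...,2]>25
for r in range(0,100,2):
    q=np.nonzero(d[r])[0]
    if len(q): print(r+y,q.min()+x,q.max()+x,end=" | ")
cv2.imwrite("pics/vial_over.png",cv2.resize(im,(600,600),interpolation=2)[:,:,::-1])
```

```text
[0.5899 0.0252 0.2057] [-0.1677  0.3725 -0.5488] 0.3490100784370879
foot pred [264.5535 201.5668] flange [263.5586 179.5245] well [264.685  213.3728]
136 273 277 | 138 277 278 | 140 252 278 | 142 250 253 | 144 249 253 | 146 249 252 | 178 272 272 | 180 271 272 | 182 269 271 | 184 258 269 | 186 259 269 | 188 259 269 | 190 259 269 | 192 259 269 | 194 259 269 | 196 260 270 | 198 260 270 | 200 260 270 | 202 260 269 | 204 263 266 |
```

View pics/vial_over.png

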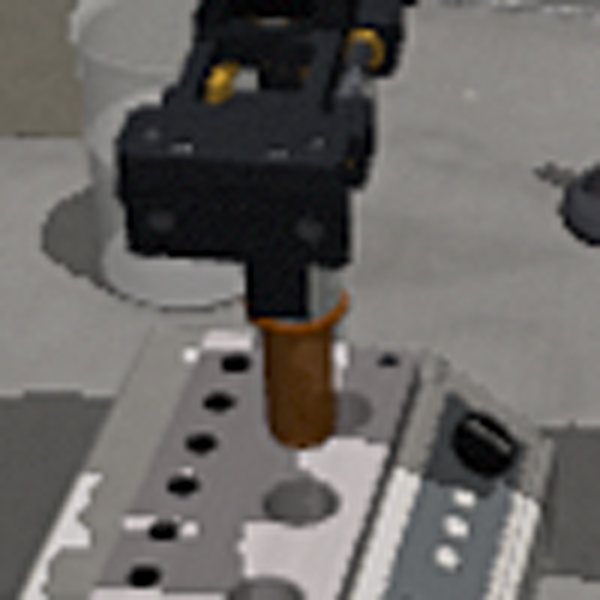

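The vial hangs upright with its foot at side pixel (264.7,202), above the middle well at (264.7,213). I'll shift about 1 mm and descend gently.

Request:
{"name": "play_rows", "arguments": {"series": [[[-1.3, -1, 8, 0], [0, 0, 10, 0], [0, 0, 7, 0], [0, 0, 4, 0], [0, 0, 0, 0], [0, 0, 0, 0], [0, 0, 0, 0]]]}}

```text
time_s: 26.75
tcp_pos: [0.5918, 0.023, 0.1773]
ee_rot: [180.0, 0.0, 180.0]
ft_force: [0.1, -0.3, -0.9]
finger_gap: 0.351
grasp_force: 29.8
```

Request:
{"name": "play_rows", "arguments": {"series": [[[0, 0, 1.5, 0], [0, 0, 1.5, 0], [0, 0, 1.5, 0], [0, 0, 1.5, 0], [0, 0, 0, 0], [0, 0, 0, 0]]]}}

```text
time_s: 27.25
tcp_pos: [0.5916, 0.023, 0.1711]
ee_rot: [-180.0, -0.0, 180.0]
ft_force: [0.8, 0.1, -1.2]
finger_gap: 0.355
grasp_force: 29.8
```

Request:
{"name": "play_rows", "arguments": {"series": [[[0, 0.7, 1.5, 0], [0, 0, 1.5, 0], [0, 0, 1.5, 0], [0, 0, 1.5, 0], [0, 0, 0, 0], [0, 0, 0, 0]]]}}

```text
time_s: 27.75
tcp_pos: [0.5916, 0.0237, 0.165]
ee_rot: [-180.0, -0.0, 180.0]
ft_force: [0.8, -0.6, -1.0]
finger_gap: 0.356
grasp_force: 29.8
```

Foot is 7 mm inside the mouth with no contact force. Continuing toward the plungers.

Request:
{"name": "play_rows", "arguments": {"series": [[[0, 0, 1.5, 0], [0, 0, 1.5, 0], [0, 0, 1.5, 0], [0, 0, 1.5, 0], [0, 0, 1, 0], [0, 0, 1, 0], [0, 0, 0, 0], [0, 0, 0, 0]]]}}

```text
time_s: 28.42
tcp_pos: [0.5916, 0.0237, 0.1571]
ee_rot: [-180.0, -0.0, 180.0]
ft_force: [0.8, 0.3, -0.9]
finger_gap: 0.352
grasp_force: 29.8
```

Request:
{"name": "play_rows", "arguments": {"series": [[[0, 0, 1, 0], [0, 0, 1, 0], [0, 0, 1, 0], [0, 0, 1, 0], [0, 0, 0, 0], [0, 0, 0, 0]]]}}

```text
time_s: 28.92
tcp_pos: [0.5916, 0.0238, 0.1531]
ee_rot: [-180.0, -0.0, -180.0]
ft_force: [0.4, 0.2, -0.1]
finger_gap: 0.353
grasp_force: 29.8
```

Request:
{"name": "play_rows", "arguments": {"series": [[[0, 0, 1, 0], [0, 0, 1, 0], [0, 0, 1, 0], [0, 0, 1, 0], [0, 0, 0, 0], [0, 0, 0, 0]]]}}

```text
time_s: 29.42
tcp_pos: [0.5921, 0.0238, 0.1498]
ee_rot: [180.0, 0.1, -180.0]
ft_force: [-0.2, 0.2, 3.2]
finger_gap: 0.351
grasp_force: 29.7
```

Request:
{"name": "play_rows", "arguments": {"series": [[[0, 0, 1, 0], [0, 0, 1, 0], [0, 0, 1, 0], [0, 0, 1, 0], [0, 0, 0, 0], [0, 0, 0, 0]]]}}

```text
time_s: 29.92
tcp_pos: [0.5914, 0.0238, 0.1447]
ee_rot: [180.0, -0.0, -180.0]
ft_force: [-0.1, 0.3, 2.2]
finger_gap: 0.354
grasp_force: 29.7
```

Request:
{"name": "play_rows", "arguments": {"series": [[[0, 0, 2, 0], [0, 0, 2, 0], [0, 0, 2, 0], [0, 0, 2, 0], [0, 0, 2, 0], [0, 0, 2, 0], [0, 0, 2, 0], [0, 0, 0, 0], [0, 0, 0, 0]]]}}

```text
time_s: 30.67
tcp_pos: [0.5909, 0.0236, 0.13]
ee_rot: [-180.0, -0.1, -180.0]
ft_force: [0.7, -0.5, -1.9]
finger_gap: 0.357
grasp_force: 29.7
```

Request:
{"name": "play_rows", "arguments": {"series": [[[0, 0, 2, 0], [0, 0, 2, 0], [0, 0, 2, 0], [0, 0, 2, 0], [0, 0, 1, 0], [0, 0, 1, 0], [0, 0, 1, 0], [0, 0, 0, 0], [0, 0, 0, 0]]]}}

```text
time_s: 31.42
tcp_pos: [0.5916, 0.0234, 0.12]
ee_rot: [-180.0, -0.0, -180.0]
ft_force: [-0.2, -2.0, 2.6]
finger_gap: 0.357
grasp_force: 29.8
```

Request:
{"name": "play_rows", "arguments": {"series": [[[0, -0.4, 1, 0], [0, 0, 1, 0], [0, 0, 1, 0], [0, 0, 0, 0], [0, 0, 0, 0]]]}}

```text
time_s: 31.83
tcp_pos: [0.5916, 0.0233, 0.1169]
ee_rot: [-180.0, -0.0, -180.0]
ft_force: [-0.2, -2.4, 1.8]
finger_gap: 0.355
grasp_force: 29.8
```

Request:
{"name": "play_rows", "arguments": {"series": [[[0, 0, 0.7, 0], [0, 0, 0.7, 0], [0, 0, 0, 0], [0, 0, 0, 0]]]}}

```text
time_s: 32.17
tcp_pos: [0.5918, 0.0232, 0.1159]
ee_rot: [-180.0, 0.0, 180.0]
ft_force: [0.3, -3.1, 4.8]
finger_gap: 0.354
grasp_force: 29.7
```

Request:
{"name": "play_rows", "arguments": {"series": [[[0, -0.5, 0.7, 0], [0, -0.4, 0.7, 0], [0, 0, 0, 0], [0, 0, 0, 0]]]}}

```text
time_s: 32.5
tcp_pos: [0.5919, 0.0231, 0.1158]
ee_rot: [179.9, 0.0, 180.0]
ft_force: [-3.0, -1.0, 11.3]
finger_gap: 0.355
grasp_force: 29.7
```

TCP stopped at 0.1158, as expected for home, and force rose to 11 N, so the flange is seated. Releasing and retreating.

Request:
{"name": "play_rows", "arguments": {"series": [[[0, 0, -0.7, 0], [0, 0, 0, 0], [0, 0, 0, 0], [0, 0, 0, 0], [0, 0, 0, 0], [0, 0, 0, 0], [0, 0, -8, 0], [0, 0, -15, 0], [0, 0, -25, 0], [0, 0, -30, 0], [0, 0, -30, 0], [0, 0, -20, 0], [0, 0, 0, 0]]], "claw": 56}}

```text
time_s: 33.58
tcp_pos: [0.595, 0.0224, 0.25]
ee_rot: [180.0, 0.6, 180.0]
ft_force: [0.9, 0.1, 1.3]
finger_gap: 0.637
grasp_force: 0.0
```

Request:
{"name": "play_rows", "arguments": {"series": [[[0, 30, 0, 0], [0, 35, 0, 0], [0, 35, 0, 0], [0, 35, 0, 0], [0, 35, 0, 0], [0, 35, 0, 0], [0, 35, 0, 0], [0, 35, 0, 0], [0, 30, 0, 0], [0, 20, 0, 0], [0, 0, 0, 0], [0, 0, 0, 0]]]}}

```text
time_s: 34.58
tcp_pos: [0.5909, 0.3481, 0.2416]
ee_rot: [-179.9, -0.1, -179.9]
ft_force: [-0.8, -0.4, -1.3]
finger_gap: 0.636
grasp_force: 0.0
```

Run:
```python
from h import *
a=snapshot("side");b=snapshot("top");s=sense();print(s["tcp_pos"],s["time_s"])
for z in(.095,.099,.140): print(proj("side",(.591,.024,z)),proj("top",(.591,.024,z)))
A=cv2.resize(a[105:245,220:360],(400,400),interpolation=2);B=cv2.resize(b[170:270,240:400],(400,250),interpolation=2)
C=cv2.resize(a[160:240,220:300],(400,400),interpolation=2)
cv2.imwrite("pics/end.png",np.vstack([np.hstack([A,C]),np.hstack([B[:200],cv2.resize(a,(400,300))[:200]])])[:,:,::-1])
```

```text
[0.59139553 0.3464204  0.24219352] 34.6833
[264.68497872 213.37281845] [267.18768144 197.42921237]
[264.62053945 211.96740173] [267.13379777 197.29270553]
[263.94098945 197.14645542] [266.55908598 195.83675278]
```

View pics/end.png

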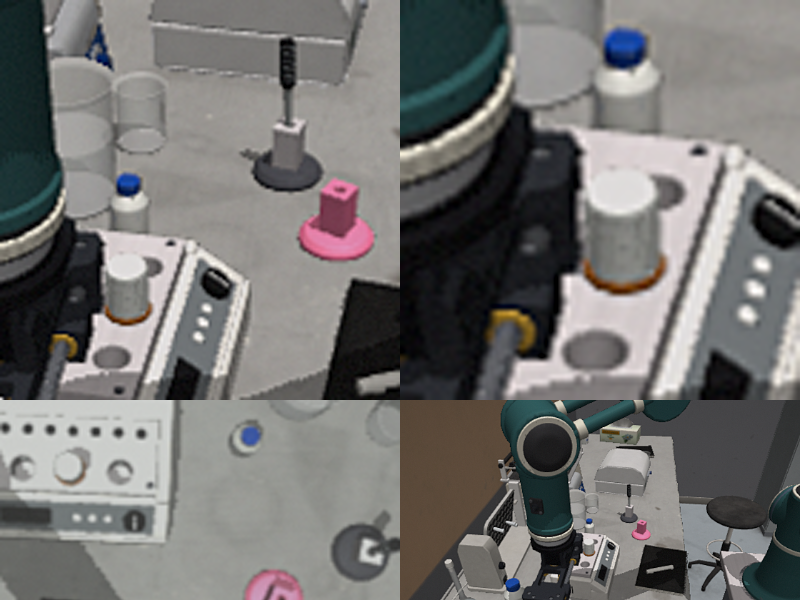

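The final picture shows the vial upright in the middle well with its flange flush on the block (side ~264,199). The probe is upright in the dark stand, and the bystanders visible in this picture are where they were. Handing in.

```bash
python3 -c "
from rig import *
print(finish_job())"
```

```text
the job is handed in; nothing more can be done
None
```

The middle well was the bare one (floor 8 mm deeper than the right well; left not probed); the probe is back upright in its stand, the far vial is pressed home there with its flange flush, and the job was handed in at about 35 s.

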